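# Transfer the router tool holders in reverse order

### The job

Move the four router tool holders from their sockets on the plywood setting board into the empty sockets of the pale wooden tool block, in the reverse order: as seen from the robot, the holder now at the left end of the board goes into the right-hand end socket of the block, the second from the left goes second from the right, and so on. Each must end standing upright in its own socket, taper down and fully home with its flange resting on the block, and let go.

Things in the scene. Friction and masses are not known exactly. Their poses are not given: they have to be found in the camera images.
- tool_drill: Loose steel router tool holder, about 0.35 kg, with a thin twist drill: a rod 10 mm in diameter, 28 mm tall. Upward: tapered shank (diameter 18 mm at the tip, 34 at height 45), flange (54 wide, height 45 to 56), round nut to grip (42 wide, 56 to 90), cutter. Origin: on the axis at the shank's tip; z up.
- tool_straight: Loose steel router tool holder, about 0.35 kg, with a straight cutter: a thin upright blade 30 mm wide, 5 thick, 26 tall, from above a narrow bar. Upward: tapered shank (diameter 18 mm at the tip, 34 at height 45), flange (54 wide, height 45 to 56), round nut to grip (42 wide, 56 to 90), cutter. Origin: on the axis at the shank's tip; z up.
- tool_vee: Loose steel router tool holder, about 0.35 kg, with a V-groove cutter: a cone 31 mm wide, point up, 27 mm tall. Upward: tapered shank (diameter 18 mm at the tip, 34 at height 45), flange (54 wide, height 45 to 56), round nut to grip (42 wide, 56 to 90), cutter. Origin: on the axis at the shank's tip; z up.
- tool_disc: Loose steel router tool holder, about 0.35 kg, with a slot cutter: a flat toothed disc, 40 mm over the teeth, on a 12 mm spindle, 26 mm tall. Upward: tapered shank (diameter 18 mm at the tip, 34 at height 45), flange (54 wide, height 45 to 56), round nut to grip (42 wide, 56 to 90), cutter. Origin: on the axis at the shank's tip; z up.
- pod_drill: Fixed grey round socket (60 mm diameter at the foot, 55 mm at the top, 56 mm high) on the setting board; the drill tool stands in it at the start (the tip of its shank 11 mm above this origin). The four sockets look alike and stand in a row in shuffled order. Origin: centre of the underside.
- pod_straight: Fixed grey round socket (60 mm diameter at the foot, 55 mm at the top, 56 mm high) on the setting board; the straight tool stands in it at the start (the tip of its shank 11 mm above this origin). The four sockets look alike and stand in a row in shuffled order. Origin: centre of the underside.
- pod_vee: Fixed grey round socket (60 mm diameter at the foot, 55 mm at the top, 56 mm high) on the setting board; the vee tool stands in it at the start (the tip of its shank 11 mm above this origin). The four sockets look alike and stand in a row in shuffled order. Origin: centre of the underside.
- pod_disc: Fixed grey round socket (60 mm diameter at the foot, 55 mm at the top, 56 mm high) on the setting board; the disc tool stands in it at the start (the tip of its shank 11 mm above this origin). The four sockets look alike and stand in a row in shuffled order. Origin: centre of the underside.
- setting_board: Fixed plywood board 90 x 290 x 10 mm on the bench; carries the row of four sockets along its y axis, at y = +102, +34, -34 and -102 mm, x = 0. Its y axis points to the left as the robot sees it (within about 17 degrees). Origin: centre of the underside.
- tool_block: Fixed pale wooden block 74 x 276 x 56 mm, left or right of the board. Four empty black-lined tapered sockets in its top (mouth 42 mm wide) at y = +102, +34, -34, -102 mm, x = 0; y points left as the robot sees it (within 17 degrees). A seated tool has its flange on the block's top, its shank tip 11 mm above the underside. Origin: centre of the underside.
Mind the look-alikes: they are no part of the job. Leave any turquoise look-alike of the tool_straight alone. Leave any blue or purple look-alike of the tool_disc alone.

How it is judged:
At the end, for the whole second after the job is handed in: Each holder stands at rest in the block's socket that mirrors its start (k-th from the left on the board, k-th from the right in the block): within 10 mm of the socket along x and y, shank tip 6 to 15 mm above the block's underside, tilt under 0.12 rad (((y of pod_drill in the frame of setting_board between 0.082 and 0.122 m and y of tool_drill in the frame of tool_block between -0.112 and -0.092 m) or (y of pod_drill in the frame of setting_board between 0.014 and 0.054 m and y of tool_drill in the frame of tool_block between -0.044 and -0.024 m) or (y of pod_drill in the frame of setting_board between -0.054 and -0.014 m and y of tool_drill in the frame of tool_block between 0.024 and 0.044 m) or (y of pod_drill in the frame of setting_board between -0.122 and -0.082 m and y of tool_drill in the frame of tool_block between 0.092 and 0.112 m)) and x of tool_drill in the frame of tool_block between -0.01 and 0.01 m and z of tool_drill in the frame of tool_block between 0.006 and 0.015 m and angle between each of tool_drill, tool_straight, tool_vee, tool_disc's own z axis and vertical below 0.12 rad and linear speed of each of tool_drill, tool_straight, tool_vee, tool_disc below 0.02 m/s and angular speed of each of tool_drill, tool_straight, tool_vee, tool_disc below 0.2 rad/s and ((y of pod_straight in the frame of setting_board between 0.082 and 0.122 m and y of tool_straight in the frame of tool_block between -0.112 and -0.092 m) or (y of pod_straight in the frame of setting_board between 0.014 and 0.054 m and y of tool_straight in the frame of tool_block between -0.044 and -0.024 m) or (y of pod_straight in the frame of setting_board between -0.054 and -0.014 m and y of tool_straight in the frame of tool_block between 0.024 and 0.044 m) or (y of pod_straight in the frame of setting_board between -0.122 and -0.082 m and y of tool_straight in the frame of tool_block between 0.092 and 0.112 m)) and x of tool_straight in the frame of tool_block between -0.01 and 0.01 m and z of tool_straight in the frame of tool_block between 0.006 and 0.015 m and ((y of pod_vee in the frame of setting_board between 0.082 and 0.122 m and y of tool_vee in the frame of tool_block between -0.112 and -0.092 m) or (y of pod_vee in the frame of setting_board between 0.014 and 0.054 m and y of tool_vee in the frame of tool_block between -0.044 and -0.024 m) or (y of pod_vee in the frame of setting_board between -0.054 and -0.014 m and y of tool_vee in the frame of tool_block between 0.024 and 0.044 m) or (y of pod_vee in the frame of setting_board between -0.122 and -0.082 m and y of tool_vee in the frame of tool_block between 0.092 and 0.112 m)) and x of tool_vee in the frame of tool_block between -0.01 and 0.01 m and z of tool_vee in the frame of tool_block between 0.006 and 0.015 m and ((y of pod_disc in the frame of setting_board between 0.082 and 0.122 m and y of tool_disc in the frame of tool_block between -0.112 and -0.092 m) or (y of pod_disc in the frame of setting_board between 0.014 and 0.054 m and y of tool_disc in the frame of tool_block between -0.044 and -0.024 m) or (y of pod_disc in the frame of setting_board between -0.054 and -0.014 m and y of tool_disc in the frame of tool_block between 0.024 and 0.044 m) or (y of pod_disc in the frame of setting_board between -0.122 and -0.082 m and y of tool_disc in the frame of tool_block between 0.092 and 0.112 m)) and x of tool_disc in the frame of tool_block between -0.01 and 0.01 m and z of tool_disc in the frame of tool_block between 0.006 and 0.015 m); the robot touches nothing.
It also fails if it takes over 99 s, if anything falls off the work surface, if the arm or the gripper's body presses on something with over 40 N, if the wrist force passes 120 N, or if a joint passes its speed limit or range.

### The arm

A 6-joint arm with a two-finger parallel gripper is mounted at the origin on a cart in front of the work surface, level with it; the furniture and walls round the work are solid. World frame = base frame: x ahead of the robot, y to its left, z up, the work surface at z = 0. Lengths are in m, angles in rad, forces in N, time in s.
With the tool pointing down it reaches from about 0.275 to 0.725 m from the base axis. Payload 5.6 kg.
Tool frame: the origin (TCP) lies on the mounting face of the last link; the fingertips stand 173 mm ahead of it and the grasp point (between the pads) lies 155 mm ahead of it; z points along the fingers, y is the line along which they close (so a half turn about z gives the same grasp; the last joint's range is limited). The gripper opens to 85 mm and grips with 20 to 120 N. Pads are 22 mm wide; open, the fingers measure 114 mm over their backs; the gripper's body (76 mm by 85 mm) begins 54 mm behind the grasp point. The pads swing forward as they close: fully open they stand 13 mm farther back than shut.
Start: joints at [1.54, 0.255, 0.108, 0, -1.424, -0.285], TCP at [0.171, 0.523, 0.405] pointing down, gripper open.
Joint ranges: [-2.95, 2.95], [-1.21, 1.97], [-1.09, 1.5], [-2.87, 1.71], [-2.94, -0.07], [-3.05, 3.05]. Speed limits (rad/s): [2.57, 2.57, 3.14, 3.14, 3.14, 3.14].

### API

Orientations are given as a 3x3 rotation matrix whose columns are the frame's x, y, z axes.
In Python, from rig import get_state, get_image, camera_info, job_done, boxes_of, masks_of, mark_of gives the robot as it stands.
- The arm moves only by the tool play_rows, never from a script. Its argument "increments" is a list of rows, each a list of 5 numbers: the opening, from 0 (shut) to 1 (fully open), then the shift along the tool's x, y, z as a fraction of full scale, then the turn about the tool's z as a fraction of full scale. A call has 1 to 12 rows; each row shifts and turns the commanded pose from where the row before left it, along the tool's axes as they then stand; what a row does not reach is not made up. Full scale, the value 1, is 0.25 m for a shift and pi/2 rad for a turn. A row lasts 1/10 s, in which the tool goes at most 50 mm and 8.59 degrees, less where a joint would pass 70% of its speed; a pose out of reach is approached as far as the arm can. A call with a number of a shift or a turn outside -1 to 1 is refused whole. A call with a gripper value outside its range is refused whole. The fingers move at their own pace and stop on an object; the grip force is fixed at half the most. Time passes only in rows, so rows that do not move let the fingers close. It gives the time, the measured TCP pose, the force, the opening and the grip force at its end, in the units of the state.
- get_state(): the state, without advancing time (a new reading comes with each control period).
- get_image(name): name is "scene" or "top" or "wrist"; returns the picture (400x640x3 uint8, red, green, blue); there is no depth.
- camera_info(name): a dict with "camera_matrix" (3x3 intrinsics, pixels), "k1" (the pictures are not rectified: a ray, as slopes to the right and down, at radius r is drawn at 1 + k1 r^2 times it, then the intrinsics apply), "R" (3x3) and "t" (3): a world point X has camera coordinates R X + t. Camera axes: x right, y down, z forward; pixel columns grow to the right and rows downward; lengths in m; the calibration is good to about 2 mm. A picture is of the moment at which its call begins: read the wrist's pose just before it. camera_info takes no time and is no camera call; for the wrist camera it gives the pose at the moment of the call.
- job_done(): hands the job in; it is judged then, once.
Trained networks look in the newest picture that a camera, given by its name, has taken for a name from the list of things; names that differ only in an ending like _2 or _b are one class to them, and where a whole thing is asked for, a point or a joint stands for the part that bears it (a point fixed in the world has none). Each returns a list of dicts, best first, with "conf" (0 to 1); they miss things now and then, are a little off and sometimes report something else, mostly with a low value. They report only what shows in the picture. A call takes as long as a camera call. They do not tell look-alikes from the thing itself.
- boxes_of(camera, target): "at" ([column, row] in pixels, amid what is visible of it).
- masks_of(camera, target): "mask" (400x640 bool, what is visible of it) and "at" ([column, row] in pixels, amid what is visible of it).
- mark_of(camera, target): "at" ([column, row] in pixels: a listed point, or the origin of a listed thing).
The state is a dict: "t": time; "q": joint angles; "qd": joint speeds; "joint_torque": joint torques, N m; "position": TCP position; "orientation": TCP orientation; "contact_force": force on the tool from outside, world axes, zero at the start; "moment": the same for the moment, N m; "finger_gap": finger opening in m; "grasp_force": force on a finger pad.
Only numpy, scipy, OpenCV 4.12 (cv2) and the standard library are available. Lean on these libraries where they do the work, as an engineer would, in place of code of your own. Each camera call takes 0.05 s, during which the arm holds its last target. There are 200 camera calls.

## Working session

There is one attempt and no reset: what is moved stays moved. The work goes in short steps, Python scripts to look and compute and a tool call to move; the robot and the scene stay as the last step left them, time stands still between calls to the robot, and variables do not carry over. Pictures are saved under pics/ and viewed, at most 14 in all, crops included, and the job is handed in when it is done.

Besides the shell and the picture viewer there is one more tool, called in YAML: its name, and indented under it one key for each argument. play_rows: Moves the arm, as the interface text tells. Its arguments: {"type":"object","properties":{"increments":{"type":"array"}},"required":["increments"]}

```bash
mkdir -p pics; ls; python3 - <<'E'
from rig import *
import cv2,numpy as np
for n in ("top","scene"):
    im=get_image(n); cv2.imwrite(f"pics/{n}0.png",im[:,:,::-1])
    c=camera_info(n); print(n,np.round(c["camera_matrix"],1).tolist(),c["k1"],np.round(c["R"],3).tolist(),np.round(c["t"],3).tolist())
    for t in ("tool_drill","tool_straight","tool_vee","tool_disc","setting_board","tool_block","pod_drill"):
        print(n,t,[(np.round(d["at"]).tolist(),round(d["conf"],2)) for d in mark_of(n,t)])
s=get_state(); print(s["t"],s["position"],s["orientation"],s["finger_gap"])
E
```

```text
pics
top [[469.3, 0.0, 312.2], [0.0, 469.3, 201.2], [0.0, 0.0, 1.0]] -0.022072699107586483 [[0.019, -1.0, 0.018], [-0.989, -0.022, -0.148], [0.148, -0.015, -0.989]] [-0.071, 0.538, 1.201]
top tool_drill [([323.0, 219.0], 0.71)]
top tool_straight [([348.0, 221.0], 0.91), ([395.0, 179.0], 0.66)]
top tool_vee [([402.0, 233.0], 0.86)]
top tool_disc [([374.0, 224.0], 0.91), ([437.0, 193.0], 0.77), ([440.0, 241.0], 0.56)]
top setting_board [([356.0, 224.0], 0.62), ([361.0, 226.0], 0.6), ([399.0, 235.0], 0.49)]
top tool_block [([211.0, 207.0], 0.88), ([399.0, 233.0], 0.25)]
top pod_drill [([327.0, 218.0], 0.58)]
scene [[470.2, 0.0, 315.3], [0.0, 470.2, 196.9], [0.0, 0.0, 1.0]] -0.05383098205246902 [[0.654, -0.756, 0.002], [-0.316, -0.276, -0.908], [0.687, 0.593, -0.419]] [-0.402, 0.185, 1.039]
scene tool_drill [([312.0, 210.0], 0.68), ([312.0, 213.0], 0.22)]
scene tool_straight [([329.0, 220.0], 0.94), ([391.0, 218.0], 0.59)]
scene tool_vee [([368.0, 240.0], 0.76)]
scene tool_disc [([428.0, 243.0], 0.79), ([345.0, 227.0], 0.77), ([398.0, 264.0], 0.61)]
scene setting_board [([345.0, 227.0], 0.57)]
scene tool_block [([246.0, 183.0], 0.71)]
scene pod_drill [([316.0, 212.0], 0.75)]
0.8 [0.17079438 0.522797   0.40469561] [[ 9.50545960e-01 -3.10583928e-01 -2.91609662e-05]
 [-3.10583926e-01 -9.50545960e-01  5.14219978e-05]
 [-4.36896846e-05 -3.98220449e-05 -9.99999998e-01]] 0.08503844962218986
```

```bash
python3 - <<'E'
import cv2
a=cv2.imread("pics/top0.png")[120:290,140:480]
cv2.imwrite("pics/top0c.png",cv2.resize(a,(800,400),interpolation=cv2.INTER_CUBIC))
E
```

```text
(no output)
```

View pics/top0.png

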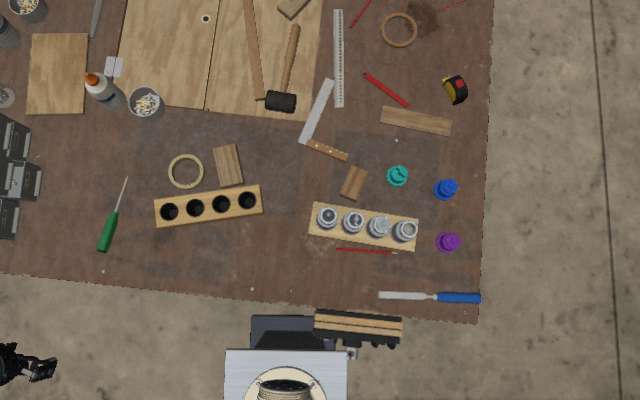

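View pics/top0c.png

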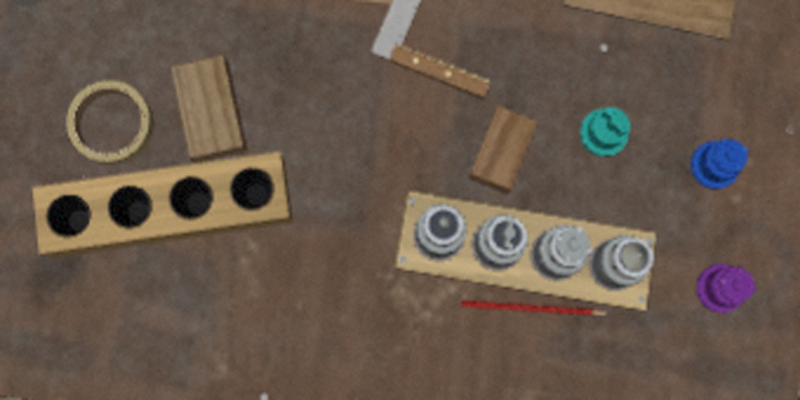

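View pics/scene0.png

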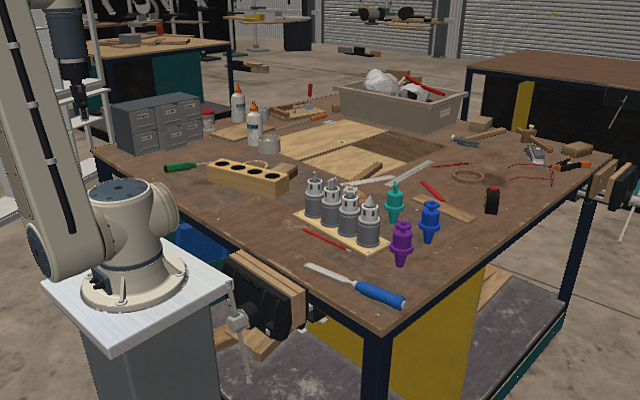

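Top view: the block is on the left, with its sockets at about (170,212), (195,208), (222,204) and (247,200). The board is on the right. Its holders, left to right, are drill (327,215), straight (353,221), disc (379,226) and vee (404,231), all steel grey and standing in pods on the plywood.

The look-alikes are turquoise (397,175), blue (446,188) and purple (447,242). They stand loose off the board, and the enlarged crop confirms this, so I leave them alone.

```bash
cat > h.py <<'E'
import numpy as np, cv2
from scipy.optimize import least_squares
from rig import *
def proj(c,X):
    p=(np.atleast_2d(X)@np.array(c["R"]).T)+np.array(c["t"]); s=p[:,:2]/p[:,2:]
    s=s*(1+c["k1"]*(s**2).sum(1,keepdims=True)); K=np.array(c["camera_matrix"])
    return s@K[:2,:2].T+K[:2,2]
def back(c,uv,z):
    K=np.array(c["camera_matrix"]); uv=np.atleast_2d(uv).astype(float)
    s=cv2.undistortPoints(uv[:,None],K,np.array([c["k1"],0,0,0.]))[:,0]
    # model: drawn = s(1+k1 r^2) = OpenCV k1
    d=np.c_[s,np.ones(len(s))]@np.array(c["R"]); o=-np.array(c["R"]).T@np.array(c["t"])
    return o+d*((z-o[2])/d[:,2:])
def rowfit(P,ys=(.102,.034,-.034,-.102)):
    P=np.array(P)[:,:2]; ys=np.array(ys)
    f=lambda p:(np.c_[p[0]-ys*np.sin(p[2]),p[1]+ys*np.cos(p[2])]-P).ravel()
    r=least_squares(f,[*P.mean(0),0]); return r.x,f(r.x).reshape(-1,2)
def slot(p,k): # k=0 left
    y=(.102,.034,-.034,-.102)[k]; return np.array([p[0]-y*np.sin(p[2]),p[1]+y*np.cos(p[2])])
def go(x,y,z,yaw): # yaw: direction of row y axis; tool y ∥ row x axis
    s=get_state(); R=np.array(s["orientation"]); P=np.array(s["position"])
    out=[]
    for sg in (0,np.pi):
        t=yaw+sg; ty=np.array([np.cos(t),np.sin(t),0])
        a=np.arctan2(-(ty@R[:,0]),ty@R[:,1]); # rotate about tool z
        tx=np.cross(ty,[0,0,-1.])
        d=np.array([x,y,z])-P
        out.append((round(a/(np.pi/2),4),np.round([tx@d/.25,ty@d/.25,-d[2]/.25],4).tolist(), np.round(np.array([R[:,0]@d,R[:,1]@d,R[:,2]@d])/.25,4).tolist()))
    for o in out: print("turn",o[0],"shift after turn",o[1],"shift now",o[2])
    print("t",round(s["t"],2),"pos",P.round(4),"q",np.round(s["q"],2),"F",np.round(s["contact_force"],1),"gap",round(s["finger_gap"],4),"grip",round(s["grasp_force"],1))
E
python3 - <<'E'
from h import *
im=get_image("top"); c=camera_info("top")
def dark(im,lo,hi,thr):
    g=cv2.cvtColor(im,cv2.COLOR_RGB2GRAY); n,l,st,ce=cv2.connectedComponentsWithStats((g<thr).astype(np.uint8))
    return [(ce[i],st[i,4]) for i in range(1,n) if lo<st[i,4]<hi]
b=[e for e in dark(im,120,500,40) if 150<e[0][0]<265 and 180<e[0][1]<230]
b.sort(key=lambda e:e[0][0]); print(b)
P=back(c,[e[0] for e in b],.056); p,r=rowfit(P) if len(P)==4 else (None,None); print("block",p,(r*1000).round(1).tolist())
mk=lambda n,t,i=0:[d["at"] for d in mark_of(n,t)]
sc=camera_info("scene"); ims=get_image("scene")
T=[];S=[]
for t in ("drill","straight","disc","vee"):
    a=[d["at"] for d in mark_of("top","tool_"+t) if d["at"][0]<415 and d["at"][1]>200][0]
    s=[d["at"] for d in mark_of("scene","tool_"+t) if d["at"][0]<380][0]
    T.append(back(c,a,.021)[0]); S.append(back(sc,s,.021)[0]); print(t,T[-1].round(4),S[-1].round(4))
for n,Q in (("top",T),("scene",S)):
    p,r=rowfit(Q); print(n,"board",p.round(4),(r*1000).round(1).tolist())
# plywood contour
m=masks_of("top","setting_board"); print([(np.round(d["at"]),round(d["conf"],2),d["mask"].sum()) for d in m])
E
```

```text
[(array([168.40723982, 211.08597285]), np.int32(221)), (array([194.56164384, 207.37442922]), np.int32(219)), (array([220.61574074, 203.5787037 ]), np.int32(216)), (array([246.52995392, 199.76497696]), np.int32(217))]
block [0.51976453 0.21247829 0.16795475] [[-0.1, -0.1], [0.1, 0.0], [0.1, 0.1], [-0.1, -0.0]]
drill [ 0.4839 -0.1682  0.021 ] [ 0.5024 -0.0879  0.021 ]
straight [ 0.4819 -0.1642  0.021 ] [ 0.4688 -0.1843  0.021 ]
disc [ 0.4818 -0.2358  0.021 ] [ 0.4884 -0.2145  0.021 ]
vee [ 0.4676 -0.302   0.021 ] [ 0.4718 -0.3007  0.021 ]
top board [ 0.4788 -0.2176 -0.1033] [[5.4, 52.1], [0.4, -19.5], [-6.5, -15.6], [0.7, -17.0]]
scene board [ 0.4828 -0.1969 -0.1078] [[-8.6, -7.6], [17.7, 21.3], [-9.2, -16.1], [0.1, 2.4]]
[(array([358., 232.]), 0.82, np.int64(1813))]
```

```bash
python3 - <<'E'
from h import *
c=camera_info("top")
C=np.array([(409,192),(655,233),(646,309),(397,268)])/2.353+[140,120]
P=back(c,C,.01)[:,:2]; print(P.round(3).tolist(), P.mean(0))
L=P[[0,3]].mean(0)-P[[1,2]].mean(0); print(np.linalg.norm(L),np.arctan2(-L[0],L[1]))
T=[[323,219],[348,221],[374,224],[402,233]]; p,r=rowfit(back(c,T,.021)); print(p,(r*1000).round(1).tolist())
s=get_state(); w=camera_info("wrist"); R=np.array(w["R"]);o=-R.T@w["t"]
print("cam in tool",(np.array(s["orientation"]).T@(o-s["position"])).round(4),(R@np.array(s["orientation"])).round(3).tolist(),np.round(w["camera_matrix"],1).tolist(),w["k1"])
go(.49,-.205,.405,-.155)
E
```

```text
[[0.543, -0.064], [0.501, -0.349], [0.414, -0.337], [0.455, -0.052]] [ 0.47815011 -0.20066455]
0.28742619963892674 -0.1441951978470633
[ 0.48267898 -0.19353335 -0.14949935] [[3.3, -3.0], [-2.9, -3.3], [-6.4, -0.8], [6.1, 7.0]]
cam in tool [ 0.0699 -0.0003  0.0308] [[-0.0, 1.0, 0.001], [-0.962, 0.0, -0.274], [-0.274, -0.001, 0.962]] [[331.8, 0.0, 321.7], [0.0, 331.8, 206.0], [0.0, 0.0, 1.0]] -0.06811941297435313
turn -1.1024 shift after turn [-2.6792, 1.7109, -0.0013] shift now [2.1178, 2.3708, -0.0011]
turn 0.8976 shift after turn [2.6792, -1.7109, -0.0013] shift now [2.1178, 2.3708, -0.0011]
t 1.35 pos [0.1708 0.5228 0.4047] q [ 1.54  0.26  0.11  0.   -1.42 -0.28] F [0.5 0.  0.6] gap 0.0853 grip 0.0
```

play_rows:
  increments:
    - [1,0,0,0,0.09]
    - [1,0,0,0,0.09]
    - [1,0,0,0,0.09]
    - [1,0,0,0,0.09]
    - [1,0,0,0,0.09]
    - [1,0,0,0,0.09]
    - [1,0,0,0,0.09]
    - [1,0,0,0,0.09]
    - [1,0,0,0,0.09]
    - [1,0,0,0,0.09]

```text
t: 2.35
position: [0.1708, 0.5228, 0.4047]
orientation: [[-0.164, -0.986, -0.0], [-0.986, 0.164, 0.0], [-0.0, 0.0, -1.0]]
contact_force: [1.4, 0.5, 0.5]
finger_gap: 0.0851
grasp_force: 0.0
```

play_rows:
  increments:
    - [1,0.15,-0.1,0,0]
    - [1,0.15,-0.1,0,0]
    - [1,0.15,-0.1,0,0]
    - [1,0.15,-0.1,0,0]
    - [1,0.15,-0.1,0,0]
    - [1,0.15,-0.1,0,0]
    - [1,0.15,-0.1,0,0]
    - [1,0.15,-0.1,0,0]
    - [1,0.15,-0.1,0,0]
    - [1,0.15,-0.1,0,0]
    - [1,0.15,-0.1,0,0]
    - [1,0.15,-0.1,0,0]

```text
t: 3.55
position: [0.3961, 0.0292, 0.4051]
orientation: [[-0.158, -0.987, 0.001], [-0.987, 0.158, 0.001], [-0.001, -0.001, -1.0]]
contact_force: [1.5, 1.4, 0.1]
finger_gap: 0.0857
grasp_force: 0.0
```

```bash
python3 -c "
from h import *
go(.48,-.15,.405,-.145)"
```

```text
turn 1.9915 shift after turn [-0.6606, 0.4356, 0.0004] shift now [0.6547, -0.4444, 0.0004]
turn -0.0085 shift after turn [0.6606, -0.4356, 0.0004] shift now [0.6547, -0.4444, 0.0004]
t 3.55 pos [0.3961 0.0292 0.4051] q [ 0.47 -0.05 -0.24  0.   -1.38 -0.63] F [1.5 1.4 0.1] gap 0.0857 grip 0.0
```

play_rows:
  increments:
    - [1,0.16,-0.08,0,0]
    - [1,0.16,-0.08,0,0]
    - [1,0.16,-0.08,0,0]
    - [1,0.16,-0.08,0,0]
    - [1,0.15,-0.06,0,0]
    - [1,0.1,-0.03,0,0]
    - [1,0,0,0,0]
    - [1,0,0,0,0]

```text
t: 4.35
position: [0.4619, -0.2053, 0.4044]
orientation: [[-0.16, -0.987, -0.001], [-0.987, 0.16, 0.0], [-0.0, 0.001, -1.0]]
contact_force: [-0.1, 0.2, 0.2]
finger_gap: 0.0858
grasp_force: 0.0
```

```bash
python3 - <<'E'
from h import *
go(.478,-.2,.405,-.145)
c=camera_info("wrist"); im=get_image("wrist"); cv2.imwrite("pics/w1.png",im[:,:,::-1])
for t in ("pod_drill","tool_drill","tool_straight","tool_disc","tool_vee"):
    print(t,[(np.round(d["at"]).tolist(),back(c,d["at"],.01 if t[0]=='p' else .021)[0,:2].round(4).tolist(),round(d["conf"],2)) for d in mark_of("wrist",t)])
E
```

```text
turn 1.9903 shift after turn [0.0304, 0.0608, -0.0024] shift now [-0.0313, -0.0603, -0.0024]
turn -0.0097 shift after turn [-0.0304, -0.0608, -0.0024] shift now [-0.0313, -0.0603, -0.0024]
t 4.35 pos [ 0.4619 -0.2053  0.4044] q [-0.11  0.17 -0.   -0.   -1.4  -0.05] F [-0.1  0.2  0.2] gap 0.0858 grip 0.0
pod_drill [([307.0, 268.0], [0.4973, -0.0961], 0.84), ([304.0, 218.0], [0.49, -0.1596], 0.71)]
tool_drill [([313.0, 271.0], [0.4901, -0.0975], 0.56)]
tool_straight [([180.0, 131.0], [0.6015, -0.2789], 0.96), ([304.0, 216.0], [0.4882, -0.1655], 0.62)]
tool_disc [([302.0, 155.0], [0.4784, -0.2327], 0.75), ([179.0, 4.0], [0.5717, -0.3985], 0.63)]
tool_vee [([305.0, 88.0], [0.4641, -0.299], 0.83)]
```

View pics/w1.png

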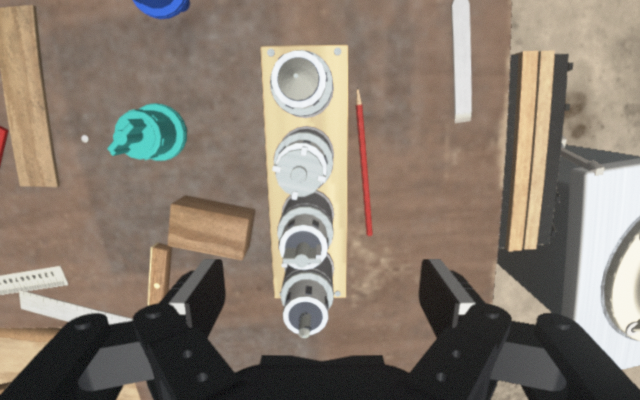

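The wrist view shows four grey holders on the plywood in a vertical line: vee (300,80), disc (303,170), straight (303,243) and drill (305,315). The board's corners are near (262,46), (349,46), (345,298) and (275,298). I'll fit the board outline and the nut rims.

```bash
python3 - <<'E'
from h import *
c=camera_info("wrist"); im=get_image("wrist")
hsv=cv2.cvtColor(im,cv2.COLOR_RGB2HSV); m=cv2.inRange(hsv,(15,60,150),(35,255,255)); m[:,:250]=0;m[:,360:]=0;m[:35]=0;m[305:]=0
pts=cv2.findNonZero(cv2.morphologyEx(m,cv2.MORPH_OPEN,np.ones((3,3))))[:,0]
Q=back(c,pts,.01)[:,:2]
(ce,sz,an)=cv2.minAreaRect((Q*1000).astype(np.float32)); B=cv2.boxPoints((ce,sz,an)); print("board",ce,sz,an)
for x,y,n in ((300,77,"vee rim"),(303,245,"str rim"),(305,316,"drill rim")): print(n,back(c,[x,y],.111).round(4))
ce=np.array(ce)/1000; yaw=-np.radians(90-an) if an>45 else np.radians(an)
for y in (-.15,-.17):
  for k in range(4): print(y,k,slot([*ce,y],k).round(4),proj(c,np.r_[slot([*ce,y],k),.111]).round(0))
E
```

```text
board (473.1626281738281, -197.63916015625) (290.66455078125, 105.40765380859375) 81.65380096435547
vee rim [[ 0.4637 -0.3     0.111 ]]
str rim [[ 0.4847 -0.1664  0.111 ]]
drill rim [[ 0.4951 -0.0966  0.111 ]]
-0.15 0 [ 0.4884 -0.0968] [[312. 315.]]
-0.15 1 [ 0.4782 -0.164 ] [[311. 246.]]
-0.15 2 [ 0.4681 -0.2313] [[309. 168.]]
-0.15 3 [ 0.4579 -0.2985] [[308.  78.]]
-0.17 0 [ 0.4904 -0.0971] [[310. 315.]]
-0.17 1 [ 0.4789 -0.1641] [[310. 246.]]
-0.17 2 [ 0.4674 -0.2311] [[310. 168.]]
-0.17 3 [ 0.4559 -0.2982] [[311.  78.]]
```

```bash
cat >> h.py <<'E'
BOARD=[.4793,-.1984,-.151]; BLOCK=[.5198,.2125,.168]
def gob(k,z): p=slot(BOARD,k); go(*p,z,BOARD[2])
def gok(k,z): p=slot(BLOCK,k); go(*p,z,BLOCK[2])
E
python3 -c "
from h import *
print([slot(BOARD,k).round(4) for k in range(4)],[slot(BLOCK,k).round(4) for k in range(4)])
gob(0,.253)"
```

```text
[array([ 0.4946, -0.0976]), array([ 0.4844, -0.1648]), array([ 0.4742, -0.232 ]), array([ 0.464 , -0.2992])] [array([0.5027, 0.3131]), array([0.5141, 0.246 ]), array([0.5255, 0.179 ]), array([0.5369, 0.1119])]
turn 1.9958 shift after turn [0.4415, 0.0652, 0.6077] shift now [-0.4418, -0.062, 0.6077]
turn -0.0042 shift after turn [-0.4415, -0.0652, 0.6077] shift now [-0.4418, -0.062, 0.6077]
t 4.7 pos [ 0.4619 -0.2042  0.4049] q [-0.11  0.17 -0.01 -0.   -1.4  -0.05] F [ 0.4  0.1 -0.6] gap 0.0853 grip 0.0
```

Move above the drill first, then correct.

play_rows:
  increments:
    - [1,-0.15,-0.02,0,-0.004]
    - [1,-0.15,-0.02,0,0]
    - [1,-0.1,-0.02,0,0]
    - [1,-0.042,-0.005,0.1,0]
    - [1,0,0,0.1,0]
    - [1,0,0,0,0]
    - [1,0,0,0,0]

```text
t: 5.4
position: [0.4951, -0.0982, 0.3554]
orientation: [[-0.151, -0.988, -0.0], [-0.988, 0.151, -0.001], [0.001, -0.0, -1.0]]
contact_force: [0.2, 0.0, 0.0]
finger_gap: 0.0855
grasp_force: 0.0
```

```bash
python3 -c "
from h import *
gob(0,.253)
c=camera_info('wrist'); im=get_image('wrist'); cv2.imwrite('pics/w2.png',im[:,:,::-1])
for k in (0,1): print(proj(c,np.r_[slot(BOARD,k),.111]).round(0))"
```

```text
turn 1.9995 shift after turn [0.0021, -0.0021, 0.4094] shift now [-0.0024, 0.0021, 0.4094]
turn -0.0005 shift after turn [-0.0021, 0.0021, 0.4094] shift now [-0.0024, 0.0021, 0.4094]
t 5.4 pos [ 0.4951 -0.0982  0.3554] q [ 0.12  0.19 -0.11  0.   -1.28 -0.27] F [0.2 0.  0. ] gap 0.0855 grip 0.0
[[323. 218.]]
[[323. 115.]]
```

View pics/w2.png

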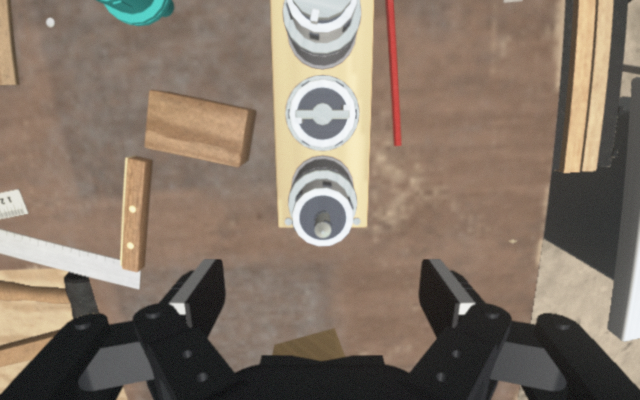

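The predicted rim pixels (323,218) and (323,115) match the drill (322,217) and straight (322,114). I'll descend and grip.

play_rows:
  increments:
    - [1,0,0,0.1,0]
    - [1,0,0,0.1,0]
    - [1,0,0,0.1,0]
    - [1,0,0,0.07,0]
    - [1,0,0,0.04,0]
    - [1,0,0,0,0]
    - [0,0,0,0,0]
    - [0,0,0,0,0]
    - [0,0,0,0,0]
    - [0,0,0,0,0]
    - [0,0,0,0,0]
    - [0,0,0,0,0]

```text
t: 6.65
position: [0.4953, -0.0982, 0.2534]
orientation: [[-0.152, -0.988, 0.002], [-0.988, 0.152, -0.0], [-0.0, -0.002, -1.0]]
contact_force: [-1.8, 0.6, 5.8]
finger_gap: 0.0402
grasp_force: 60.9
```

play_rows:
  increments:
    - [0,0,0,-0.03,0]
    - [0,0,0,-0.06,0]
    - [0,0,0,-0.1,0]
    - [0,0,0,-0.12,0]
    - [0,0,0,-0.12,0]
    - [0,0,0,-0.1,0]
    - [0,0,0,-0.05,0]
    - [0,0,0,0,0]

```text
t: 7.45
position: [0.4951, -0.0982, 0.3987]
orientation: [[-0.152, -0.988, 0.003], [-0.988, 0.152, 0.0], [-0.001, -0.003, -1.0]]
contact_force: [0.7, 0.3, -5.5]
finger_gap: 0.0405
grasp_force: 61.5
```

```bash
python3 -c "
from h import *
gok(3,.243)"
```

```text
turn 1.796 shift after turn [0.8006, 0.3053, 0.6229] shift now [-0.8555, -0.0358, 0.6237]
turn -0.204 shift after turn [-0.8006, -0.3053, 0.6229] shift now [-0.8555, -0.0358, 0.6237]
t 7.45 pos [ 0.4951 -0.0982  0.3987] q [ 0.12  0.17 -0.02 -0.   -1.38 -0.27] F [ 0.7  0.3 -5.5] gap 0.0405 grip 61.5
```

play_rows:
  increments:
    - [0,-0.07,0,0,0]
    - [0,-0.13,-0.01,0,0]
    - [0,-0.15,-0.01,0,0]
    - [0,-0.15,-0.01,0,0]
    - [0,-0.15,0,0,0]
    - [0,-0.12,0,0,0]
    - [0,-0.08,0,0,-0.04]
    - [0,0,0,0,-0.06]
    - [0,0,0,0,-0.06]
    - [0,0,0,0,-0.044]
    - [0,0,0,0,0]
    - [0,0,0,0,0]

```text
t: 8.65
position: [0.5345, 0.1107, 0.3959]
orientation: [[0.165, -0.986, -0.002], [-0.986, -0.165, -0.001], [0.0, 0.002, -1.0]]
contact_force: [0.0, 0.3, -4.5]
finger_gap: 0.0405
grasp_force: 61.5
```

```bash
python3 -c "
from h import *
gok(3,.243)
c=camera_info('wrist'); im=get_image('wrist'); cv2.imwrite('pics/w3.png',im[:,:,::-1])
for k in range(4): print(proj(c,np.r_[slot(BLOCK,k),.056]).round(0))"
```

```text
turn 1.9987 shift after turn [0.0033, 0.0102, 0.6117] shift now [-0.0034, -0.0117, 0.6117]
turn -0.0013 shift after turn [-0.0033, -0.0102, 0.6117] shift now [-0.0034, -0.0117, 0.6117]
t 8.65 pos [0.5345 0.1107 0.3959] q [ 0.49  0.25  0.08 -0.   -1.4  -0.32] F [ 0.   0.3 -4.5] gap 0.0405 grip 61.5
[[320. 363.]]
[[319. 311.]]
[[319. 253.]]
[[319. 188.]]
```

View pics/w3.png

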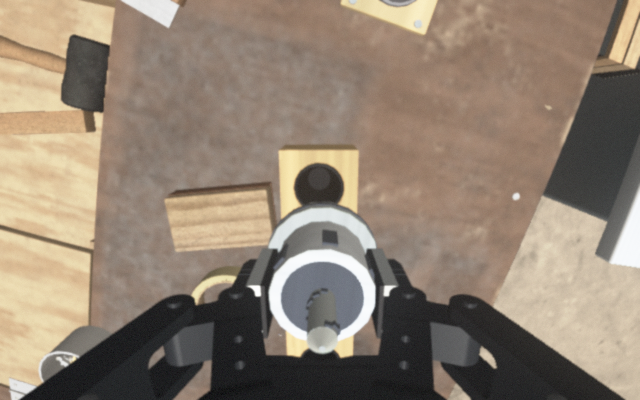

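The right-end socket shows at (319,187) against a predicted (319,188). I'll descend.

play_rows:
  increments:
    - [0,-0.003,-0.011,0.08,0]
    - [0,0,0,0.12,0]
    - [0,0,0,0.12,0]
    - [0,0,0,0.1,0]
    - [0,0,0,0.07,0]
    - [0,0,0,0.05,0]
    - [0,0,0,0.03,0]
    - [0,0,0,0,0]

```text
t: 9.5
position: [0.5371, 0.1118, 0.254]
orientation: [[0.167, -0.986, -0.001], [-0.986, -0.167, -0.001], [0.0, 0.001, -1.0]]
contact_force: [0.3, -0.3, -4.8]
finger_gap: 0.0409
grasp_force: 61.6
```

```bash
python3 -c "
from h import *
gok(3,.243)"
```

```text
turn 1.9997 shift after turn [0.0005, -0.001, 0.044] shift now [-0.0006, 0.001, 0.044]
turn -0.0003 shift after turn [-0.0005, 0.001, 0.044] shift now [-0.0006, 0.001, 0.044]
t 9.5 pos [0.5371 0.1118 0.254 ] q [ 0.49  0.35 -0.16 -0.   -1.06 -0.32] F [ 0.3 -0.3 -4.8] gap 0.0409 grip 61.6
```

play_rows:
  increments:
    - [0,0,0,0.02,0]
    - [0,0,0,0.02,0]
    - [0,0,0,0,0]
    - [0,0,0,0,0]

```text
t: 9.9
position: [0.5373, 0.1119, 0.2449]
orientation: [[0.167, -0.986, 0.0], [-0.986, -0.167, 0.0], [0.0, -0.0, -1.0]]
contact_force: [-0.3, 0.3, -5.0]
finger_gap: 0.0403
grasp_force: 61.6
```

play_rows:
  increments:
    - [0,0,0,0.006,0]
    - [0,0,0,0,0]

```text
t: 10.1
position: [0.5375, 0.112, 0.2435]
orientation: [[0.167, -0.986, 0.001], [-0.986, -0.167, 0.0], [-0.0, -0.001, -1.0]]
contact_force: [0.8, 0.9, -5.4]
finger_gap: 0.0406
grasp_force: 61.7
```

play_rows:
  increments:
    - [1,0,0,0,0]
    - [1,0,0,0,0]
    - [1,0,0,0,0]
    - [1,0,0,0,0]
    - [1,0,0,0,0]
    - [1,0,0,-0.06,0]
    - [1,0,0,-0.1,0]
    - [1,0,0,-0.14,0]
    - [1,0,0,-0.14,0]
    - [1,0,0,-0.1,0]
    - [1,0,0,-0.05,0]
    - [1,0,0,0,0]

```text
t: 11.3
position: [0.5376, 0.112, 0.3929]
orientation: [[0.167, -0.986, 0.004], [-0.986, -0.167, 0.002], [-0.001, -0.005, -1.0]]
contact_force: [-0.2, 0.3, 0.3]
finger_gap: 0.0856
grasp_force: 0.0
```

```bash
python3 -c "
from h import *
c=camera_info('wrist'); im=get_image('wrist')
p=slot(BLOCK,3); print(proj(c,np.r_[p,.101]).round(0),proj(c,np.r_[p,.129]).round(0))
cv2.imwrite('pics/w4.png',im[:,:,::-1]); gob(1,.253)"
```

```text
[[325. 199.]] [[325. 209.]]
turn -1.7969 shift after turn [-1.1262, -0.0425, 0.5526] shift now [1.0565, 0.3944, 0.5512]
turn 0.2031 shift after turn [1.1262, 0.0425, 0.5526] shift now [1.0565, 0.3944, 0.5512]
t 11.35 pos [0.5373 0.112  0.3911] q [ 0.49  0.26  0.08 -0.   -1.39 -0.32] F [ 0.7  1.1 -1. ] gap 0.0853 grip 0.0
```

View pics/w4.png

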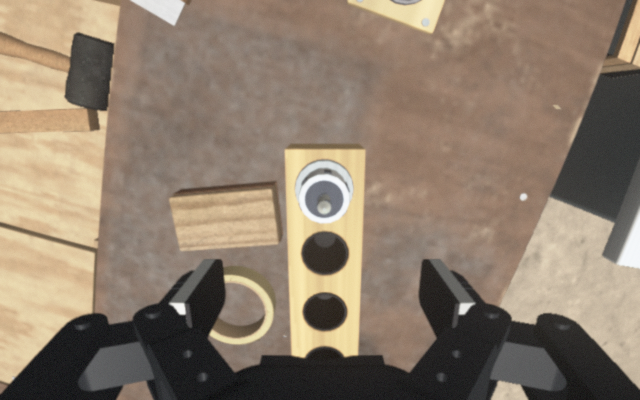

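The drill is seated upright: its rim is at (324,198) against a predicted (325,199). Next is the straight cutter.

play_rows:
  increments:
    - [1,0,0,0,0.07]
    - [1,0,0,0,0.07]
    - [1,0,0,0,0.063]
    - [1,0.15,0.01,0,0]
    - [1,0.18,0.01,0,0]
    - [1,0.18,0.01,0,0]
    - [1,0.18,0.01,0,0]
    - [1,0.18,0,0,0]
    - [1,0.15,0,0,0]
    - [1,0.1,0,0.06,0]
    - [1,0,0,0.06,0]
    - [1,0,0,0,0]

```text
t: 12.55
position: [0.4842, -0.1639, 0.3572]
orientation: [[-0.152, -0.988, -0.007], [-0.988, 0.152, 0.001], [-0.0, 0.007, -1.0]]
contact_force: [-0.2, 0.6, -0.3]
finger_gap: 0.0853
grasp_force: 0.0
```

```bash
python3 -c "
from h import *
gob(1,.253)"
```

```text
turn 1.9988 shift after turn [-0.0033, 0.0014, 0.4168] shift now [0.0035, -0.0043, 0.4168]
turn -0.0012 shift after turn [0.0033, -0.0014, 0.4168] shift now [0.0035, -0.0043, 0.4168]
t 12.55 pos [ 0.4842 -0.1639  0.3572] q [-0.02  0.2  -0.08 -0.   -1.29 -0.13] F [-0.2  0.6 -0.3] gap 0.0853 grip 0.0
```

play_rows:
  increments:
    - [1,0.003,-0.002,0.1,0]
    - [1,0,0,0.1,0]
    - [1,0,0,0.1,0]
    - [1,0,0,0.07,0]
    - [1,0,0,0.044,0]
    - [1,0,0,0,0]
    - [0,0,0,0,0]
    - [0,0,0,0,0]
    - [0,0,0,0,0]
    - [0,0,0,0,0]
    - [0,0,0,0,0]
    - [0,0,0,0,0]

```text
t: 13.75
position: [0.486, -0.1643, 0.2584]
orientation: [[-0.15, -0.989, 0.002], [-0.989, 0.15, -0.001], [0.0, -0.002, -1.0]]
contact_force: [-1.4, 1.2, 5.5]
finger_gap: 0.0403
grasp_force: 60.9
```

play_rows:
  increments:
    - [0,0,0,-0.03,0]
    - [0,0,0,-0.06,0]
    - [0,0,0,-0.1,0]
    - [0,0,0,-0.12,0]
    - [0,0,0,-0.12,0]
    - [0,0,0,-0.1,0]
    - [0,0,0,-0.05,0]
    - [0,0,0,0,0]

```text
t: 14.55
position: [0.4858, -0.1643, 0.4042]
orientation: [[-0.15, -0.989, 0.004], [-0.989, 0.15, -0.0], [-0.0, -0.004, -1.0]]
contact_force: [-0.1, 0.0, -2.2]
finger_gap: 0.0401
grasp_force: 60.9
```

```bash
python3 -c "
from h import *
gok(2,.243)"
```

```text
turn 1.797 shift after turn [1.3272, 0.386, 0.6446] shift now [-1.3812, 0.052, 0.6449]
turn -0.203 shift after turn [-1.3272, -0.386, 0.6446] shift now [-1.3812, 0.052, 0.6449]
t 14.55 pos [ 0.4858 -0.1643  0.4042] q [-0.02  0.18  0.01  0.   -1.4  -0.13] F [-0.1  0.  -2.2] gap 0.0401 grip 60.9
```

play_rows:
  increments:
    - [0,-0.09,0,0,0]
    - [0,-0.15,0.01,0,0]
    - [0,-0.17,0.01,0,0]
    - [0,-0.17,0.01,0,0]
    - [0,-0.17,0.01,0,0]
    - [0,-0.17,0.01,0,0]
    - [0,-0.17,0,0,0]
    - [0,-0.15,0,0,0]
    - [0,-0.09,0,0,0]
    - [0,-0.05,0,0,-0.03]
    - [0,0,0,0,-0.06]
    - [0,0,0,0,-0.06]

```text
t: 15.75
position: [0.525, 0.1788, 0.4009]
orientation: [[0.09, -0.996, -0.002], [-0.996, -0.09, -0.001], [0.001, 0.002, -1.0]]
contact_force: [0.1, -0.4, -2.0]
finger_gap: 0.0402
grasp_force: 61.0
```

play_rows:
  increments:
    - [0,0,0,0,-0.053]
    - [0,0,0,0,0]
    - [0,0,0,0,0]

```text
t: 16.05
position: [0.5251, 0.1783, 0.4016]
orientation: [[0.165, -0.986, -0.001], [-0.986, -0.165, -0.001], [0.0, 0.001, -1.0]]
contact_force: [0.1, 0.7, -3.1]
finger_gap: 0.0401
grasp_force: 61.0
```

```bash
python3 -c "
from h import *
gok(2,.248)"
```

```text
turn 1.9988 shift after turn [0.0023, 0.002, 0.6143] shift now [-0.0025, -0.0027, 0.6143]
turn -0.0012 shift after turn [-0.0023, -0.002, 0.6143] shift now [-0.0025, -0.0027, 0.6143]
t 16.05 pos [0.5251 0.1783 0.4016] q [ 0.61  0.27  0.11 -0.   -1.42 -0.44] F [ 0.1  0.7 -3.1] gap 0.0401 grip 61.0
```

play_rows:
  increments:
    - [0,-0.002,-0.002,0.08,0]
    - [0,0,0,0.12,0]
    - [0,0,0,0.12,0]
    - [0,0,0,0.1,0]
    - [0,0,0,0.07,0]
    - [0,0,0,0.05,0]
    - [0,0,0,0.03,0]
    - [0,0,0,0.02,0]
    - [0,0,0,0.015,0]
    - [0,0,0,0.006,0]
    - [0,0,0,0,0]
    - [0,0,0,0,0]

```text
t: 17.25
position: [0.5257, 0.1794, 0.25]
orientation: [[0.167, -0.986, 0.001], [-0.986, -0.167, 0.0], [-0.0, -0.001, -1.0]]
contact_force: [1.1, 0.2, -2.5]
finger_gap: 0.0403
grasp_force: 61.0
```

play_rows:
  increments:
    - [0,0,0,0.006,0]
    - [0,0,0,0,0]
    - [1,0,0,0,0]
    - [1,0,0,0,0]
    - [1,0,0,0,0]
    - [1,0,0,0,0]
    - [1,0,0,0,0]
    - [1,0,0,-0.06,0]
    - [1,0,0,-0.12,0]
    - [1,0,0,-0.15,0]
    - [1,0,0,-0.15,0]
    - [1,0,0,-0.08,0]

```text
t: 18.45
position: [0.5259, 0.1793, 0.3917]
orientation: [[0.167, -0.986, 0.005], [-0.986, -0.167, 0.002], [-0.001, -0.005, -1.0]]
contact_force: [-1.2, -0.0, -0.8]
finger_gap: 0.0854
grasp_force: 0.0
```

```bash
python3 -c "
from h import *
gob(2,.253)"
```

```text
turn -1.7968 shift after turn [-1.6575, 0.043, 0.5548] shift now [1.5878, 0.4822, 0.5507]
turn 0.2032 shift after turn [1.6575, -0.043, 0.5548] shift now [1.5878, 0.4822, 0.5507]
t 18.45 pos [0.5259 0.1793 0.3917] q [ 0.61  0.27  0.09  0.   -1.39 -0.44] F [-1.2 -0.  -0.8] gap 0.0854 grip 0.0
```

Next is the disc cutter.

play_rows:
  increments:
    - [1,0,0,0,0.07]
    - [1,0,0,0,0.07]
    - [1,0,0,0,0.063]
    - [1,0.17,-0.01,0,0]
    - [1,0.19,-0.01,0,0]
    - [1,0.19,-0.01,0,0]
    - [1,0.19,-0.01,0,0]
    - [1,0.19,0,0,0]
    - [1,0.19,0,0,0]
    - [1,0.19,0,0,0]
    - [1,0.17,0,0,0]
    - [1,0.12,0,0,0]

```text
t: 19.65
position: [0.4745, -0.22, 0.3881]
orientation: [[-0.152, -0.988, 0.0], [-0.988, 0.152, -0.0], [0.0, -0.0, -1.0]]
contact_force: [0.8, 0.2, -0.6]
finger_gap: 0.0852
grasp_force: 0.0
```

play_rows:
  increments:
    - [1,0.05,0,0.05,0]
    - [1,0,0,0.05,0]
    - [1,0,0,0,0]

```text
t: 19.95
position: [0.4729, -0.2298, 0.3605]
orientation: [[-0.151, -0.988, -0.004], [-0.989, 0.151, 0.002], [-0.001, 0.004, -1.0]]
contact_force: [-0.4, -0.1, -0.7]
finger_gap: 0.0854
grasp_force: 0.0
```

```bash
python3 -c "
from h import *
gob(2,.253)
c=camera_info('wrist'); im=get_image('wrist')
print(proj(c,np.r_[slot(BOARD,2),.111]).round(0)); cv2.imwrite('pics/w5.png',im[:,:,::-1])"
```

```text
turn 1.9995 shift after turn [-0.0082, 0.0065, 0.43] shift now [0.0087, -0.0083, 0.4299]
turn -0.0005 shift after turn [0.0082, -0.0065, 0.43] shift now [0.0087, -0.0083, 0.4299]
t 19.95 pos [ 0.4729 -0.2298  0.3605] q [-0.15  0.23 -0.04 -0.   -1.31  0.  ] F [-0.4 -0.1 -0.7] gap 0.0854 grip 0.0
[[318. 212.]]
```

View pics/w5.png

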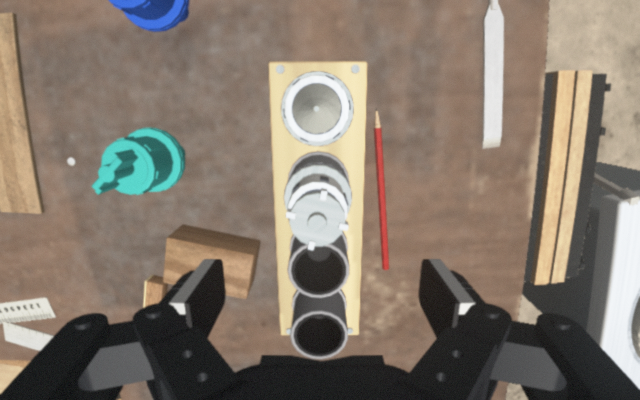

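The grey disc holder is at (317,215) and the vee at (318,107), both as predicted, with the turquoise and blue look-alikes well clear. I'll descend.

play_rows:
  increments:
    - [1,0.006,-0.006,0.1,0]
    - [1,0,0,0.1,0]
    - [1,0,0,0.1,0]
    - [1,0,0,0.07,0]
    - [1,0,0,0.054,0]
    - [1,0,0,0,0]
    - [0,0,0,0,0]
    - [0,0,0,0,0]
    - [0,0,0,0,0]
    - [0,0,0,0,0]
    - [0,0,0,0,0]
    - [0,0,0,0,0]

```text
t: 21.2
position: [0.475, -0.2318, 0.2583]
orientation: [[-0.15, -0.989, 0.002], [-0.989, 0.15, -0.001], [0.0, -0.002, -1.0]]
contact_force: [-1.7, 0.8, 6.3]
finger_gap: 0.0403
grasp_force: 61.2
```

play_rows:
  increments:
    - [0,0,0,-0.03,0]
    - [0,0,0,-0.06,0]
    - [0,0,0,-0.1,0]
    - [0,0,0,-0.12,0]
    - [0,0,0,-0.12,0]
    - [0,0,0,-0.1,0]
    - [0,0,0,-0.05,0]
    - [0,0,0,0,0]

```text
t: 22.0
position: [0.4748, -0.2317, 0.4036]
orientation: [[-0.15, -0.989, 0.003], [-0.989, 0.15, -0.0], [-0.0, -0.003, -1.0]]
contact_force: [1.0, -0.1, -4.2]
finger_gap: 0.0404
grasp_force: 61.4
```

```bash
python3 -c "
from h import *
gok(1,.243)"
```

```text
turn 1.7969 shift after turn [1.8578, 0.4745, 0.6423] shift now [-1.9128, 0.1339, 0.6421]
turn -0.2031 shift after turn [-1.8578, -0.4745, 0.6423] shift now [-1.9128, 0.1339, 0.6421]
t 22.0 pos [ 0.4748 -0.2317  0.4036] q [-0.16  0.21  0.05 -0.   -1.4   0.01] F [ 1.  -0.1 -4.2] gap 0.0404 grip 61.4
```

Grasp height was 0.258, so the seated TCP height is 0.248.

play_rows:
  increments:
    - [0,-0.1,0,0,0]
    - [0,-0.15,0.01,0,0]
    - [0,-0.18,0.015,0,0]
    - [0,-0.18,0.015,0,0]
    - [0,-0.18,0.015,0,0]
    - [0,-0.18,0.015,0,0]
    - [0,-0.18,0.015,0,0]
    - [0,-0.18,0.015,0,0]
    - [0,-0.18,0.01,0,0]
    - [0,-0.17,0.01,0,0]
    - [0,-0.14,0.01,0,0]
    - [0,-0.09,0,0,-0.03]

```text
t: 23.2
position: [0.5138, 0.2478, 0.3996]
orientation: [[-0.101, -0.995, -0.004], [-0.995, 0.101, -0.001], [0.002, 0.004, -1.0]]
contact_force: [-0.3, -0.3, -5.3]
finger_gap: 0.0404
grasp_force: 61.4
```

play_rows:
  increments:
    - [0,0,0,0,-0.06]
    - [0,0,0,0,-0.06]
    - [0,0,0,0,-0.053]
    - [0,0,0,0,0]
    - [0,0,0,0,0]

```text
t: 23.7
position: [0.5142, 0.2452, 0.4007]
orientation: [[0.165, -0.986, -0.002], [-0.986, -0.165, -0.001], [0.001, 0.002, -1.0]]
contact_force: [-0.6, 1.0, -5.4]
finger_gap: 0.0404
grasp_force: 61.5
```

```bash
python3 -c "
from h import *
gok(1,.248)"
```

```text
turn 1.9985 shift after turn [0.0033, 0.0003, 0.6108] shift now [-0.0037, -0.0016, 0.6108]
turn -0.0015 shift after turn [-0.0033, -0.0003, 0.6108] shift now [-0.0037, -0.0016, 0.6108]
t 23.7 pos [0.5142 0.2452 0.4007] q [ 0.72  0.3   0.15 -0.   -1.43 -0.55] F [-0.6  1.  -5.4] gap 0.0404 grip 61.5
```

play_rows:
  increments:
    - [0,-0.003,-0.001,0.08,0]
    - [0,0,0,0.12,0]
    - [0,0,0,0.12,0]
    - [0,0,0,0.1,0]
    - [0,0,0,0.07,0]
    - [0,0,0,0.05,0]
    - [0,0,0,0.03,0]
    - [0,0,0,0.02,0]
    - [0,0,0,0.015,0]
    - [0,0,0,0.008,0]
    - [0,0,0,0,0]
    - [0,0,0,0,0]

```text
t: 24.9
position: [0.5147, 0.2461, 0.2492]
orientation: [[0.167, -0.986, 0.001], [-0.986, -0.167, 0.0], [-0.0, -0.001, -1.0]]
contact_force: [0.1, 0.5, -5.0]
finger_gap: 0.0402
grasp_force: 61.6
```

play_rows:
  increments:
    - [0,0,0,0.004,0]
    - [0,0,0,0,0]
    - [1,0,0,0,0]
    - [1,0,0,0,0]
    - [1,0,0,0,0]
    - [1,0,0,0,0]
    - [1,0,0,0,0]
    - [1,0,0,-0.06,0]
    - [1,0,0,-0.12,0]
    - [1,0,0,-0.15,0]
    - [1,0,0,-0.15,0]
    - [1,0,0,-0.08,0]

```text
t: 26.1
position: [0.5148, 0.246, 0.3915]
orientation: [[0.167, -0.986, 0.005], [-0.986, -0.167, 0.002], [-0.002, -0.005, -1.0]]
contact_force: [0.0, 0.3, 0.2]
finger_gap: 0.0856
grasp_force: 0.0
```

```bash
python3 -c "
from h import *
gob(3,.253)"
```

```text
turn -1.7968 shift after turn [-2.1868, 0.127, 0.5541] shift now [2.1171, 0.5684, 0.5478]
turn 0.2032 shift after turn [2.1868, -0.127, 0.5541] shift now [2.1171, 0.5684, 0.5478]
t 26.1 pos [0.5148 0.246  0.3915] q [ 0.72  0.3   0.13  0.   -1.4  -0.55] F [0.  0.3 0.2] gap 0.0856 grip 0.0
```

Finally the vee.

play_rows:
  increments:
    - [1,0,0,0,0.07]
    - [1,0,0,0,0.07]
    - [1,0,0,0,0.063]
    - [1,0.18,-0.01,0,0]
    - [1,0.19,-0.015,0,0]
    - [1,0.19,-0.015,0,0]
    - [1,0.19,-0.015,0,0]
    - [1,0.19,-0.015,0,0]
    - [1,0.19,-0.015,0,0]
    - [1,0.19,-0.01,0,0]
    - [1,0.19,-0.01,0,0]
    - [1,0.19,-0.01,0,0]

```text
t: 27.3
position: [0.4784, -0.1803, 0.388]
orientation: [[-0.15, -0.989, 0.001], [-0.989, 0.15, -0.0], [0.0, -0.001, -1.0]]
contact_force: [2.1, 0.5, 0.2]
finger_gap: 0.0853
grasp_force: 0.0
```

play_rows:
  increments:
    - [1,0.19,-0.01,0,0]
    - [1,0.17,0,0,0]
    - [1,0.12,0,0,0]
    - [1,0.08,0,0,0]
    - [1,0,0,0.05,0]
    - [1,0,0,0.05,0]
    - [1,0,0,0,0]

```text
t: 28.0
position: [0.46, -0.3168, 0.3605]
orientation: [[-0.15, -0.989, -0.004], [-0.989, 0.15, 0.002], [-0.002, 0.004, -1.0]]
contact_force: [-0.6, 0.3, 0.1]
finger_gap: 0.0854
grasp_force: 0.0
```

```bash
python3 -c "
from h import *
gob(3,.253)"
```

```text
turn 2.0 shift after turn [0.0717, 0.005, 0.4298] shift now [-0.071, -0.0067, 0.4299]
turn -0.0 shift after turn [-0.0717, -0.005, 0.4298] shift now [-0.071, -0.0067, 0.4299]
t 28.0 pos [ 0.46   -0.3168  0.3605] q [-0.32  0.29  0.04 -0.   -1.33  0.17] F [-0.6  0.3  0.1] gap 0.0854 grip 0.0
```

play_rows:
  increments:
    - [1,-0.071,-0.006,0,0]
    - [1,0,0,0,0]
    - [1,0,0,0,0]

```text
t: 28.3
position: [0.4649, -0.2994, 0.3632]
orientation: [[-0.149, -0.989, 0.001], [-0.989, 0.149, -0.001], [0.0, -0.001, -1.0]]
contact_force: [0.0, 0.4, -1.1]
finger_gap: 0.0854
grasp_force: 0.0
```

```bash
python3 -c "
from h import *
gob(3,.253)"
```

```text
turn -1.9989 shift after turn [0.0002, -0.0037, 0.4408] shift now [-0.0004, 0.004, 0.4408]
turn 0.0011 shift after turn [-0.0002, 0.0037, 0.4408] shift now [-0.0004, 0.004, 0.4408]
t 28.3 pos [ 0.4649 -0.2994  0.3632] q [-0.29  0.28  0.03  0.   -1.32  0.14] F [ 0.   0.4 -1.1] gap 0.0854 grip 0.0
```

play_rows:
  increments:
    - [1,0,0.003,0.1,0]
    - [1,0,0,0.1,0]
    - [1,0,0,0.1,0]
    - [1,0,0,0.08,0]
    - [1,0,0,0.05,0]
    - [1,0,0,0,0]
    - [0,0,0,0,0]
    - [0,0,0,0,0]
    - [0,0,0,0,0]
    - [0,0,0,0,0]
    - [0,0,0,0,0]
    - [0,0,0,0,0]

```text
t: 29.5
position: [0.4643, -0.3, 0.2566]
orientation: [[-0.15, -0.989, 0.002], [-0.989, 0.15, -0.001], [0.001, -0.002, -1.0]]
contact_force: [-0.9, 1.0, 5.4]
finger_gap: 0.0405
grasp_force: 61.0
```

play_rows:
  increments:
    - [0,0,0,-0.03,0]
    - [0,0,0,-0.06,0]
    - [0,0,0,-0.1,0]
    - [0,0,0,-0.12,0]
    - [0,0,0,-0.12,0]
    - [0,0,0,-0.1,0]
    - [0,0,0,-0.05,0]
    - [0,0,0,0,0]

```text
t: 30.3
position: [0.4639, -0.2998, 0.402]
orientation: [[-0.15, -0.989, 0.003], [-0.989, 0.15, -0.001], [0.0, -0.003, -1.0]]
contact_force: [-0.5, -0.4, -3.5]
finger_gap: 0.0405
grasp_force: 61.1
```

```bash
python3 -c "
from h import *
gok(0,.243)"
```

```text
turn 1.797 shift after turn [2.3912, 0.563, 0.6359] shift now [-2.4474, 0.2171, 0.6342]
turn -0.203 shift after turn [-2.3912, -0.563, 0.6359] shift now [-2.4474, 0.2171, 0.6342]
t 30.3 pos [ 0.4639 -0.2998  0.402 ] q [-0.29  0.26  0.11  0.   -1.42  0.14] F [-0.5 -0.4 -3.5] gap 0.0405 grip 61.1
```

play_rows:
  increments:
    - [0,-0.1,0,0,0]
    - [0,-0.15,0.01,0,0]
    - [0,-0.18,0.018,0,0]
    - [0,-0.18,0.018,0,0]
    - [0,-0.18,0.018,0,0]
    - [0,-0.18,0.018,0,0]
    - [0,-0.18,0.018,0,0]
    - [0,-0.18,0.018,0,0]
    - [0,-0.18,0.018,0,0]
    - [0,-0.18,0.018,0,0]
    - [0,-0.18,0.018,0,0]
    - [0,-0.18,0.018,0,0]

```text
t: 31.5
position: [0.4932, 0.2158, 0.3986]
orientation: [[-0.15, -0.989, -0.003], [-0.989, 0.15, -0.001], [0.002, 0.003, -1.0]]
contact_force: [1.3, -0.9, -3.5]
finger_gap: 0.0406
grasp_force: 61.1
```

play_rows:
  increments:
    - [0,-0.17,0.015,0,0]
    - [0,-0.13,0.01,0,0]
    - [0,-0.09,0,0,0]
    - [0,0,0,0,-0.05]
    - [0,0,0,0,-0.06]
    - [0,0,0,0,-0.06]
    - [0,0,0,0,-0.033]
    - [0,0,0,0,0]
    - [0,0,0,0,0]

```text
t: 32.4
position: [0.5023, 0.3113, 0.399]
orientation: [[0.166, -0.986, -0.002], [-0.986, -0.166, -0.001], [0.001, 0.002, -1.0]]
contact_force: [-0.5, -0.8, -3.6]
finger_gap: 0.04
grasp_force: 61.1
```

```bash
python3 -c "
from h import *
gok(0,.2466)"
```

```text
turn 1.999 shift after turn [0.0066, 0.0031, 0.6096] shift now [-0.0072, -0.0043, 0.6096]
turn -0.001 shift after turn [-0.0066, -0.0031, 0.6096] shift now [-0.0072, -0.0043, 0.6096]
t 32.4 pos [0.5023 0.3113 0.399 ] q [ 0.82  0.34  0.21 -0.   -1.44 -0.65] F [-0.5 -0.8 -3.6] gap 0.04 grip 61.1
```

play_rows:
  increments:
    - [0,-0.006,-0.003,0.08,0]
    - [0,0,0,0.12,0]
    - [0,0,0,0.12,0]
    - [0,0,0,0.1,0]
    - [0,0,0,0.07,0]
    - [0,0,0,0.05,0]
    - [0,0,0,0.03,0]
    - [0,0,0,0.02,0]
    - [0,0,0,0.015,0]
    - [0,0,0,0.008,0]
    - [0,0,0,0,0]
    - [0,0,0,0,0]

```text
t: 33.6
position: [0.503, 0.313, 0.2474]
orientation: [[0.167, -0.986, 0.001], [-0.986, -0.167, 0.001], [-0.0, -0.001, -1.0]]
contact_force: [-0.5, -0.4, -2.4]
finger_gap: 0.0405
grasp_force: 61.2
```

play_rows:
  increments:
    - [0,0,0,0.004,0]
    - [0,0,0,0,0]
    - [1,0,0,0,0]
    - [1,0,0,0,0]
    - [1,0,0,0,0]
    - [1,0,0,0,0]
    - [1,0,0,0,0]
    - [1,0,0,-0.06,0]
    - [1,0,0,-0.12,0]
    - [1,0,0,-0.15,0]
    - [1,0,0,-0.15,0]
    - [1,0,0,-0.08,0]

```text
t: 34.8
position: [0.5032, 0.3129, 0.3898]
orientation: [[0.167, -0.986, 0.004], [-0.986, -0.167, 0.003], [-0.002, -0.005, -1.0]]
contact_force: [-0.2, 0.9, -0.1]
finger_gap: 0.0849
grasp_force: 0.0
```

play_rows:
  increments:
    - [1,0.1,0,0,0]
    - [1,0.15,0,0,0]
    - [1,0.15,0,0,0]
    - [1,0.15,0,0,0]
    - [1,0.15,0,0,0]
    - [1,0.08,0,0,0]
    - [1,0,0,0,0]
    - [1,0,0,0,0]

```text
t: 35.6
position: [0.5355, 0.1205, 0.386]
orientation: [[0.166, -0.986, 0.0], [-0.986, -0.166, 0.0], [-0.0, -0.0, -1.0]]
contact_force: [-0.1, -0.3, -0.3]
finger_gap: 0.0857
grasp_force: 0.0
```

```bash
python3 -c "
from h import *
c=camera_info('wrist'); im=get_image('wrist')
for k in range(4): print(proj(c,np.r_[slot(BLOCK,k),.101]).round(0))
cv2.imwrite('pics/w6.png',im[:,:,::-1])
s=get_image('scene'); cv2.imwrite('pics/s6.png',cv2.resize(s[130:280,180:420,::-1],(800,500),interpolation=cv2.INTER_CUBIC))"
```

```text
[[323. 394.]]
[[323. 337.]]
[[323. 270.]]
[[323. 191.]]
```

View pics/w6.png

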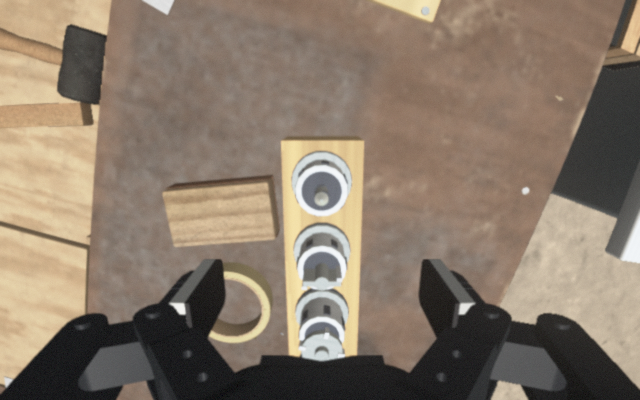

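View pics/s6.png

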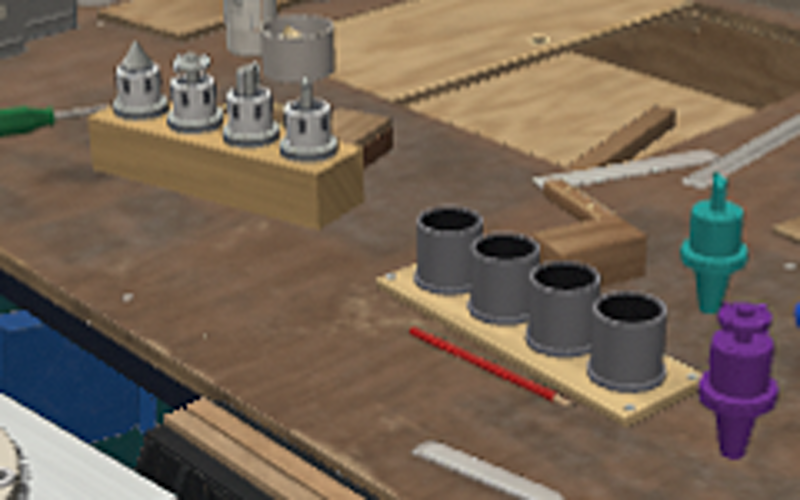

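Both pictures show all four holders upright in the block with their flanges on its top. In the scene crop, left to right, they are vee (138,90), disc (193,100), straight (250,110) and drill (308,125). That is the reverse of the board, whose pods are now empty. The gripper is clear.

```bash
python3 -c "
from rig import *
print(job_done())"
```

```text
the job is handed in; nothing more can be done
None
```

I moved all four holders into the block in reverse order (vee, disc, straight, drill from left to right). The last pictures show each upright, with its flange on the block and let go. The job is handed in at about 36 s of the 99 s allowed, and no verdict was returned.

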